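Release a charged battery and catch it with the other finger

TASK

The label printer needs its charged battery from the twin charger: press down the orange release key at the mouth of the bay whose battery shows four green lights, and with the other finger waiting in front of that battery stop it as it springs out, before it is half out of its bay. Use only the fingers, do not pick the battery up, and finish while the finger is still holding it there, partly out and pressing on the finger. Leave the battery with the red lights in its bay and everything else on the desk where it is.

Things in the scene. Friction and masses are not known exactly. Their poses are not given: they have to be found in the camera images.
- dock: grey twin battery charger fixed to the desk: x from -90 to +85 mm, 186 mm wide (y), origin on the desk, z up. Batteries slide out towards its -x side. Bay axes along x at y = +32 (left) and -32 mm (right), floor 18 mm above the desk. Rails (top 30 mm) from x = -29 to +45 mm hold the batteries down; block 54 mm high behind; 30 mm high shoulders outside the rails, x above -17 mm
- charged: battery to release, in either bay: black, 74 long (x), 40 wide, 27 mm high, foot 48 wide and 7 mm high, four green lights on top, 160 g. Origin: centre of underside, axes as the charger's; seated at x = +4, z = 18 mm there, front face at x = -33 mm. Once let go, a spring pushes it to -x (4.5 N, 2 N after 45 mm) and it is half out within 0.2 s
- charging: the battery to leave alone, in the other bay: same shape and origin, two red and two dark light segments on top
- key_left_top (a point): centre of the top of the left release key: orange ribbed pad 26 mm (x) by 22 mm (y) beside the apron, on the outer side of its bay, at x = -62, y = +76 mm in the charger's frame. Top 34 mm above the desk when up, 26 mm when fully down
- key_right_top (a point): the same for the right key, at x = -62 mm, y = -76 mm in the charger's frame
- key_left (a joint): travel of the left (+y) release key in m: 0 up, 0.008 fully down; it springs back up. Needs about 4 to 5 N; the catch lets go at about 0.005 to 0.006
- key_right (a joint): the same for the right (-y) release key
- left_apron (a point): point on the flat open apron in front of the left bay, on the bay's axis, 18 mm above the desk, at x = -62, y = +32 mm in the charger's frame: 29 mm in front of the seated battery's front face and 44 mm beside the left key. The apron runs from x = -33 to -90 mm. At x = -34 to -40 mm a steel catch, 14 mm wide, stands 5 mm up and holds the battery; it sinks with the key
- right_apron (a point): the same in front of the right bay, at x = -62, y = -32 mm in the charger's frame
- tape_roll: bystander: roll of buff parcel tape lying flat behind the charger, 96 mm across, 48 mm high; origin centre of its underside
- paper_tape: bystander: roll of brown paper tape lying flat right of the charger, 80 mm across, 25 mm high; origin centre of its underside
- twine: bystander: spool of twine, 76 mm across, 60 mm high; origin centre of its underside
- cutter: bystander: yellow carton knife, 175 mm long, 17 mm high, lying behind the charger; origin under the middle of its handle
- marker: bystander: black and blue marker pen, 133 mm long, 15 mm thick, left of the charger; origin under its middle
- pump_bottle: bystander: pink pump bottle, 52 mm across, 170 mm high; origin centre of its underside
- pen_pot: bystander: square wooden pot of pens, 75 mm wide, 95 mm high (pens to 150 mm); origin centre of its underside
Not all that is in view belongs to the job. Leave any turquoise look-alike of the charged alone.

How it is judged:
By the outcome, as a careful person would: the job done as asked, in the order asked, and still so for the second after the job is handed in, while the arm keeps its last pose, push and grip.
It also fails if it takes over 32 s, if anything falls off the work surface, if the arm or the gripper's body presses on something with over 40 N, if the wrist force passes 120 N, or if a joint passes its speed limit or range.

ROBOT

A 6-joint arm with a two-finger parallel gripper is mounted at the origin on the work surface. World frame = base frame: x ahead of the robot, y to its left, z up, the work surface at z = 0. Lengths are in m, angles in rad, forces in N, time in s.
With the tool pointing down it reaches from about 0.225 to 0.875 m from the base axis. Payload 3.4 kg.
Tool frame: the origin (TCP) lies at the very end of the fingers, on their centre line; the grasp point (between the pads) lies 19 mm behind it (manip.grasp_offset is the distance from the TCP to the grasp point, in m); x points along the fingers, y is the direction in which the jaws open and shut, and the axes are right-handed (so a half turn about x gives the same grasp; the last joint's range is limited). The gripper opens to 85 mm and grips with 20 to 120 N. Pads are 22 mm wide; open, the fingers measure 114 mm over their backs; the gripper's body (76 mm by 85 mm) begins 54 mm behind the grasp point. The pads swing forward as they close: fully open they stand 13 mm farther back than shut.
Start: joints at [1.081, 0.276, 1.505, -0, 1.361, -0.121], TCP at [0.207, 0.536, 0.231] pointing down, gripper open.
Joint ranges: [-2.89, 2.89], [-0.75, 2.08], [0.22, 2.7], [-1.18, 4.32], [0.11, 2.71], [-2.7, 2.7]. Speed limits (rad/s): [2.57, 2.57, 3.14, 3.14, 3.14, 3.14].

INTERFACE

Orientations are given as a unit quaternion [w, x, y, z].
In Python, from rig import manip gives the robot as it stands.
- The arm moves only by the tool step_arm, never from a script. Its argument "increments" is a list of rows, each an object with "grip": the opening, from 0 (shut) to 1 (fully open); "delta_pos": the shift along the world's x, y, z in m, a list of three; "twist": the turn about the world's z in degrees. A call has 1 to 10 rows; each row shifts and turns the commanded pose from where the row before left it; what a row does not reach is not made up. A row lasts 1/12 s, in which the tool goes at most 41.7 mm and 7.16 degrees, less where a joint would pass 70% of its speed; a pose out of reach is approached as far as the arm can. A call with a gripper value outside its range is refused whole. The fingers move at their own pace and stop on an object; "force" is the grip in N (left out, the last holds). Time passes only in rows, so rows that do not move let the fingers close. It gives the time, the measured TCP pose, the force and the opening at its end, in the units of the state.
- manip.get_state(): the state, without advancing time (a new reading comes with each control period).
- manip.get_image(name): name is "side" or "top"; returns a dict with "img" (480x640x3 uint8, red, green, blue), "fx", "fy", "cx", "cy" (pixels), "rvec" (rotation vector, rad) and "tvec" (3), from world to camera coordinates, as OpenCV has them. Camera axes: x right, y down, z forward; pixel columns grow to the right and rows downward; lengths in m; the calibration is good to about 2 mm. A picture is of the moment at which its call begins. There is no depth.
- manip.sign_off(): hands the job in, once; it reports no verdict.
The state is a dict: "clock": time; "qpos": joint angles; "qd": joint speeds; "effort": joint torques, N m; "position": TCP position; "ee_rot": TCP orientation; "contact_force": force on the tool from outside, world axes, zero at the start; "moment": the same for the moment, N m; "width": finger opening in m.
Only numpy, scipy, OpenCV 4.12 (cv2) and the standard library are available. Lean on these libraries where they do the work, as an engineer would, in place of code of your own. Each camera call takes 0.05 s, during which the arm holds its last target. There are 200 camera calls.

## Working session

There is one attempt and no reset: what is moved stays moved. The work goes in short steps, Python scripts to look and compute and a tool call to move; the robot and the scene stay as the last step left them, time stands still between calls to the robot, and variables do not carry over. Pictures are saved under pics/ and viewed, about 8 in all and at most 12, crops included, and the job is handed in when it is done.

Besides the shell and the picture viewer there is one more tool, called after "Emit:" by a JSON object that holds its "method" and its "body", one argument or row to a line. step_arm: Moves the arm, as the interface text tells. Its arguments: {"type":"object","properties":{"increments":{"type":"array"},"force":{"type":"number"}},"required":["increments"]}

```bash
mkdir -p pics; cat > h.py <<'E'
import numpy as np, cv2
from rig import manip
def shot(n):
    d=manip.get_image(n); d['R']=cv2.Rodrigues(np.array(d['rvec'],float))[0]; d['t']=np.array(d['tvec'],float).ravel()
    d['bgr']=cv2.cvtColor(d['img'],cv2.COLOR_RGB2BGR); return d
def ray(d,u,v,z):
    r=d['R'].T@np.array([(u-d['cx'])/d['fx'],(v-d['cy'])/d['fy'],1]); c=-d['R'].T@d['t']
    return c+r*(z-c[2])/r[2]
def proj(d,p):
    q=d['R']@np.array(p)+d['t']; return np.array([d['fx']*q[0]/q[2]+d['cx'],d['fy']*q[1]/q[2]+d['cy']])
E
python3 - <<'E'
from h import *
for n in('top','side'):
    d=shot(n); cv2.imwrite(f'pics/{n}0.png',d['bgr']); np.save(f'{n}.npy',d,allow_pickle=True); print(n,-d['R'].T@d['t'],d['fx'])
s=manip.get_state(); print({k:np.round(v,3) for k,v in s.items()})
E
```

```text
top [ 0.47379656 -0.00451764  1.15102496] 555.4086748289966
side [ 0.28296463 -0.63488095  0.85582423] 481.3013729655811
{'clock': np.float64(0.1), 'qpos': array([ 1.081,  0.277,  1.506, -0.   ,  1.361, -0.121]), 'qd': array([ 0.   , -0.001, -0.004, -0.002, -0.   ,  0.001]), 'effort': array([ 1.000e-03, -4.177e+01, -2.464e+01, -0.000e+00,  6.000e-03,
       -0.000e+00]), 'position': array([0.207, 0.536, 0.231]), 'ee_rot': array([ 0.695,  0.129,  0.695, -0.13 ]), 'contact_force': array([ 0.101,  0.041, -0.383]), 'moment': array([ 0.019,  0.024, -0.031]), 'width': np.float64(0.085)}
```

View pics/top0.png

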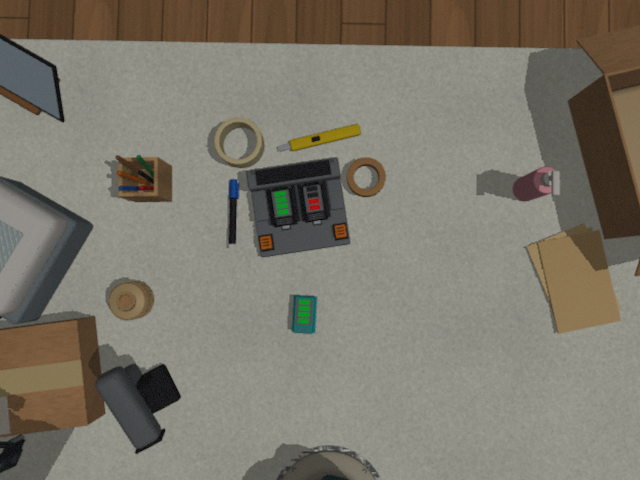

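View pics/side0.png

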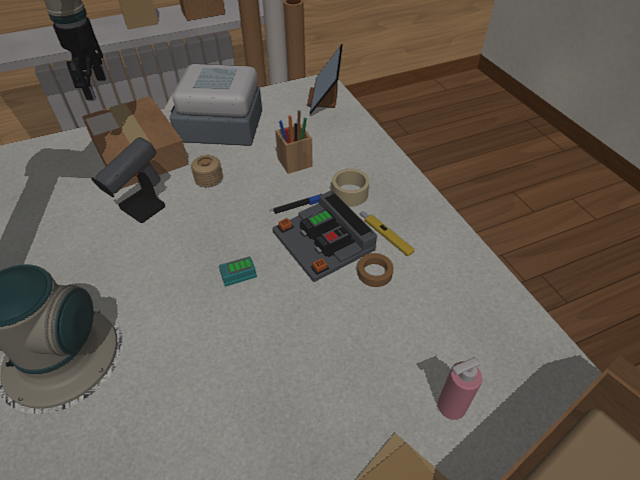

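The top view shows the charger at about (298,205). The left bay has green lights at (281,205) and the right bay has red at (314,203). A turquoise look-alike with green lights lies loose at (304,313). The candidate is the black battery in the left bay, so I'll measure it and confirm with a crop.

```bash
python3 - <<'E'
from h import *
from scipy.spatial.transform import Rotation as Ro
K={}
for n in('top','side'):
    d=np.load(f'{n}.npy',allow_pickle=True).item(); hsv=cv2.cvtColor(d['bgr'],cv2.COLOR_BGR2HSV)
    b=(235,145,365,270) if n=='top' else (265,190,385,290)
    for nm,lo,hi,z in(('key',(5,170,120),(18,255,255),.034),('green',(50,150,100),(75,255,255),.045),('red',(0,180,120),(3,255,255),.045)):
        m=cv2.inRange(hsv,lo,hi); k=np.zeros_like(m); k[b[1]:b[3],b[0]:b[2]]=255; m&=k
        m=cv2.morphologyEx(m,cv2.MORPH_CLOSE,np.ones((5,5),np.uint8))
        c,l,s,ce=cv2.connectedComponentsWithStats(m)
        for i in range(1,c):
            if s[i,4]>25:
                p=ray(d,*ce[i],z); print(n,nm,s[i],ce[i].round(1),p.round(4)); K.setdefault((n,nm),[]).append(p)
    x0,y0,x1,y1=b; cr=cv2.resize(d['bgr'][y0:y1,x0:x1],None,fx=4,fy=4,interpolation=cv2.INTER_CUBIC)
    cv2.imwrite(f'pics/{n}c.png',cr)
for n in('top','side'):
    k=sorted(K[n,'key'],key=lambda p:-p[1]); 
    if len(k)!=2: continue
    v=(k[0]-k[1])[:2]; ey=v/np.linalg.norm(v); ex=np.array([ey[1],-ey[0]])
    o=(k[0]+k[1])[:2]/2+.062*ex
    print(n,'sep',np.linalg.norm(v),'yaw',np.degrees(np.arctan2(ex[1],ex[0])),'o',o,'tgt',o-.062*ex+.054*ey,'green',(K[n,'green'][0][:2]-o)@np.c_[ex,ey])
R=Ro.from_quat(manip.get_state()['ee_rot'],scalar_first=True).as_matrix(); print(R.round(3))
E
```

```text
top key [335 225  11  13 114] [340.1 230.7] [ 0.5487 -0.0139  0.034 ]
top key [261 236  11  13 117] [265.7 242. ] [0.5232 0.1355 0.034 ]
top green [275 190  13  25 243] [281.2 202.3] [0.603  0.1051 0.045 ]
top red [309 199  11  11 100] [313.9 203.8] [0.6011 0.0396 0.045 ]
side key [279 219  12   8  43] [285.7 223.5] [0.5249 0.1307 0.034 ]
side key [314 259  13  10  74] [319.4 263.4] [ 0.5497 -0.0142  0.034 ]
side green [310 211  21  13 127] [319.7 217.2] [0.6032 0.1076 0.045 ]
side red [325 232  12   9  56] [330.7 235.8] [0.6024 0.0422 0.045 ]
top sep 0.15159758213430571 yaw 9.680351277650185 o [0.59710463 0.0712323 ] tgt [0.52690726 0.11403802] green [0.0114904  0.03236296]
side sep 0.1469632985279959 yaw 9.712116383416888 o [0.59837636 0.06872138] tgt [0.52815528 0.11148818] green [0.0112852  0.03746528]
[[-0.001  0.36   0.933]
 [-0.002  0.933 -0.36 ]
 [-1.    -0.002 -0.   ]]
```

View pics/topc.png

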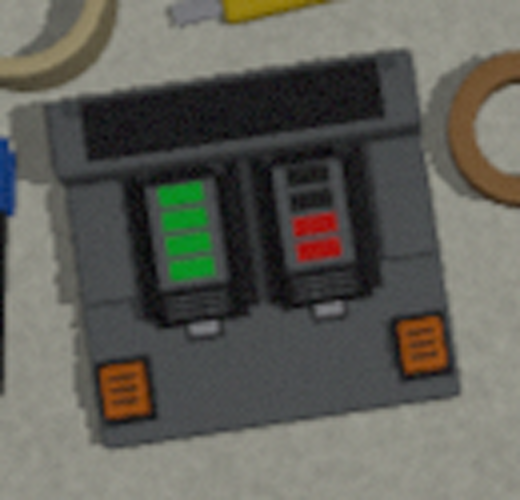

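The crop confirms it: the black battery in the left bay has four green segments (around (187,230) in the crop), and the right one has two red and two dark. Only the left battery fits, because the turquoise one is loose and the wrong colour. Next I'll raise the arm, travel across, set the jaw opening and turn to the dock's yaw.

Emit:
{"method": "step_arm", "body": {
  "increments": [
    {"grip":0.36,"delta_pos":[0,0,0.03],"twist":0},
    {"grip":0.36,"delta_pos":[0,0,0.03],"twist":0},
    {"grip":0.36,"delta_pos":[0.02,-0.026,0.02],"twist":3.8},
    {"grip":0.36,"delta_pos":[0.02,-0.026,0.02],"twist":4},
    {"grip":0.36,"delta_pos":[0.02,-0.026,0],"twist":4},
    {"grip":0.36,"delta_pos":[0.02,-0.026,0],"twist":4},
    {"grip":0.36,"delta_pos":[0.02,-0.026,0],"twist":4},
    {"grip":0.36,"delta_pos":[0.02,-0.026,0],"twist":4},
    {"grip":0.36,"delta_pos":[0.02,-0.026,0],"twist":4},
    {"grip":0.36,"delta_pos":[0.02,-0.026,0],"twist":3}
  ],
  "force": 40
}}

```text
clock: 0.93
position: [0.3677, 0.3269, 0.331]
ee_rot: [0.704, -0.061, 0.705, 0.061]
contact_force: [-0.9, 0.2, 0.2]
width: 0.0309
```

Emit:
{"method": "step_arm", "body": {
  "increments": [
    {"grip":0.36,"delta_pos":[0.02,-0.026,0],"twist":0},
    {"grip":0.36,"delta_pos":[0.02,-0.026,0],"twist":0},
    {"grip":0.36,"delta_pos":[0.02,-0.026,0],"twist":0},
    {"grip":0.36,"delta_pos":[0.02,-0.026,-0.02],"twist":0},
    {"grip":0.36,"delta_pos":[0.02,-0.026,-0.02],"twist":0},
    {"grip":0.36,"delta_pos":[0.02,-0.026,-0.02],"twist":0},
    {"grip":0.36,"delta_pos":[0.02,-0.026,-0.03],"twist":0},
    {"grip":0.36,"delta_pos":[0.02,-0.026,-0.03],"twist":0},
    {"grip":0.36,"delta_pos":[0,0,-0.03],"twist":0},
    {"grip":0.36,"delta_pos":[0,0,0],"twist":0}
  ]
}}

```text
clock: 1.77
position: [0.5212, 0.1216, 0.1788]
ee_rot: [0.7, -0.059, 0.709, 0.058]
contact_force: [-1.7, 0.2, -0.5]
width: 0.0308
```

```bash
python3 - <<'E'
from h import *
from scipy.spatial.transform import Rotation as Ro
s=manip.get_state(); print(s['clock'],s['position'],s['width'],s['contact_force'])
print(Ro.from_quat(s['ee_rot'],scalar_first=True).as_matrix().round(3))
E
```

```text
1.7667 [0.52115451 0.12164041 0.17884756] 0.03079713772884883 [-1.74206907  0.17119596 -0.46988627]
[[-0.013 -0.165  0.986]
 [-0.001  0.986  0.165]
 [-1.     0.001 -0.013]]
```

Emit:
{"method": "step_arm", "body": {
  "increments": [
    {"grip":0.36,"delta_pos":[0.006,-0.0075,-0.02],"twist":0.2},
    {"grip":0.36,"delta_pos":[0,0,-0.03],"twist":0},
    {"grip":0.36,"delta_pos":[0,0,-0.03],"twist":0},
    {"grip":0.36,"delta_pos":[0,0,-0.02],"twist":0},
    {"grip":0.36,"delta_pos":[0,0,0],"twist":0},
    {"grip":0.36,"delta_pos":[0,0,0],"twist":0},
    {"grip":0.36,"delta_pos":[0,0,0],"twist":0}
  ]
}}

```text
clock: 2.35
position: [0.5321, 0.1168, 0.0871]
ee_rot: [0.706, -0.061, 0.703, 0.061]
contact_force: [0.5, -0.2, -0.3]
width: 0.0305
```

```bash
python3 - <<'E'
from h import *
s=manip.get_state(); print(s['position'],s['width'],s['contact_force'])
t=shot('side'); a=cv2.resize(t['bgr'][130:290,230:400],None,fx=3.5,fy=3.5,interpolation=cv2.INTER_CUBIC)
cv2.imwrite('pics/s1.png',a)
p=s['position']; ey=np.array([-.167,.986,0])
for k in(-1,1): print(proj(t,p+k*.022*ey), (proj(t,p+k*.022*ey)-[230,130])*3.5)
E
```

```text
[0.53211611 0.116822   0.08708547] 0.030480717941516064 [ 0.49310205 -0.18518516 -0.26604527]
[294.47393928 216.06356593] [225.65878747 301.22248074]
[284.63430577 204.79236253] [191.22007018 261.77326886]
```

View pics/s1.png

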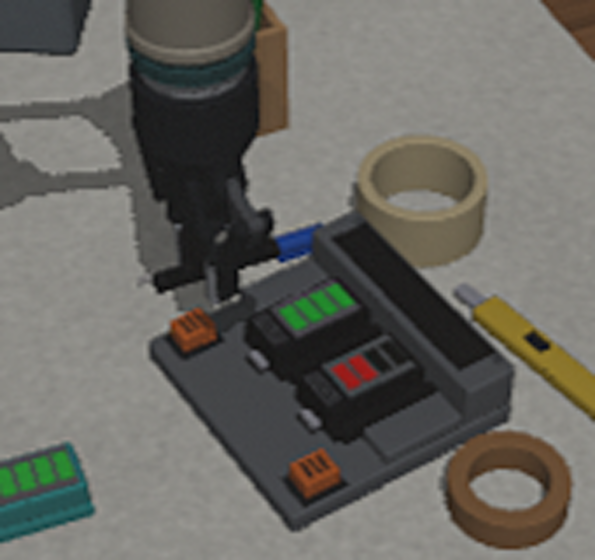

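The side crop shows the inner fingertip at about (225,295), matching its projection of (226,301). The dark bar behind it is the marker. I'll correct x and y and descend.

Emit:
{"method": "step_arm", "body": {
  "increments": [
    {"grip":0.36,"delta_pos":[-0.004,-0.003,-0.02],"twist":0},
    {"grip":0.36,"delta_pos":[0,0,-0.02],"twist":0},
    {"grip":0.36,"delta_pos":[0,0,0],"twist":0},
    {"grip":0.36,"delta_pos":[0,0,0],"twist":0},
    {"grip":0.36,"delta_pos":[0,0,0],"twist":0}
  ]
}}

```text
clock: 2.82
position: [0.5282, 0.1134, 0.0468]
ee_rot: [0.706, -0.061, 0.703, 0.061]
contact_force: [0.1, -0.1, -0.1]
width: 0.0311
```

```bash
python3 - <<'E'
from h import *
s=manip.get_state(); print(s['position'],s['width'],s['contact_force'],s['moment'])
o=np.array([.5971,.0712]); ex=np.array([.986,.168]); ey=np.array([-.168,.986])
print('dock xy',(s['position'][:2]-o)@np.c_[ex,ey])
A=[cv2.resize(shot(n)['bgr'][y:y+110,x:x+110],(400,440),interpolation=cv2.INTER_CUBIC) for n,x,y in(('top',225,160),('side',255,170))]
cv2.imwrite('pics/s2.png',np.hstack(A))
E
```

```text
[0.52824919 0.1133763  0.04683135] 0.03105923189267656 [ 0.14427494 -0.09895271 -0.07651974] [0.03616558 0.06543059 0.05565345]
dock xy [-0.06080128  0.05315277]
```

View pics/s2.png

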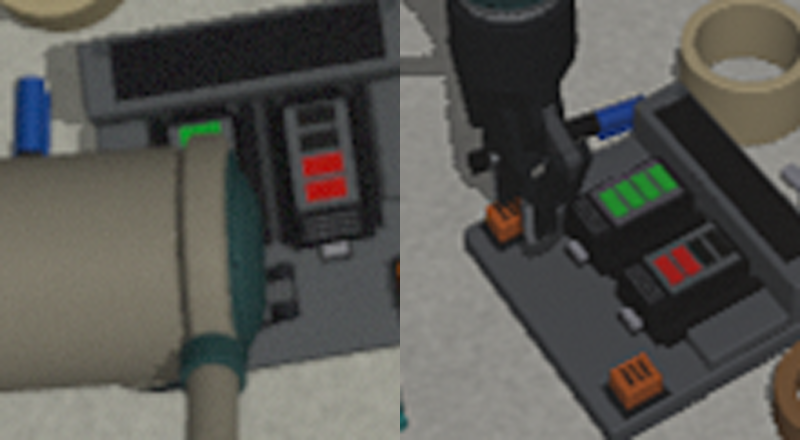

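In the side crop the inner finger stands in front of the green battery at (540,240), with the orange key just behind it at (503,220). I'll press down in small steps.

Emit:
{"method": "step_arm", "body": {
  "increments": [
    {"grip":0.36,"delta_pos":[0,0,-0.008],"twist":0},
    {"grip":0.36,"delta_pos":[0,0,-0.004],"twist":0},
    {"grip":0.36,"delta_pos":[0,0,0],"twist":0},
    {"grip":0.36,"delta_pos":[0,0,0],"twist":0}
  ]
}}

```text
clock: 3.25
position: [0.5267, 0.1131, 0.0328]
ee_rot: [0.704, -0.061, 0.705, 0.061]
contact_force: [-0.8, -0.5, 0.4]
width: 0.031
```

Emit:
{"method": "step_arm", "body": {
  "increments": [
    {"grip":0.36,"delta_pos":[0,0,-0.002],"twist":0},
    {"grip":0.36,"delta_pos":[0,0,0],"twist":0},
    {"grip":0.36,"delta_pos":[0,0,0],"twist":0}
  ]
}}

```text
clock: 3.5
position: [0.5268, 0.1131, 0.0311]
ee_rot: [0.704, -0.061, 0.705, 0.061]
contact_force: [0.0, 0.6, 1.6]
width: 0.0308
```

Emit:
{"method": "step_arm", "body": {
  "increments": [
    {"grip":0.36,"delta_pos":[0,0,-0.002],"twist":0},
    {"grip":0.36,"delta_pos":[0,0,0],"twist":0},
    {"grip":0.36,"delta_pos":[0,0,0],"twist":0}
  ]
}}

```text
clock: 3.75
position: [0.5269, 0.1131, 0.0291]
ee_rot: [0.705, -0.061, 0.704, 0.061]
contact_force: [0.2, 0.6, 1.1]
width: 0.0305
```

Emit:
{"method": "step_arm", "body": {
  "increments": [
    {"grip":0.36,"delta_pos":[0,0,-0.002],"twist":0},
    {"grip":0.36,"delta_pos":[0,0,0],"twist":0},
    {"grip":0.36,"delta_pos":[0,0,0],"twist":0}
  ]
}}

```text
clock: 4.0
position: [0.526, 0.1131, 0.0269]
ee_rot: [0.704, -0.061, 0.705, 0.061]
contact_force: [-2.5, -0.5, 3.5]
width: 0.0308
```

Emit:
{"method": "step_arm", "body": {
  "increments": [
    {"grip":0.36,"delta_pos":[0,0,-0.002],"twist":0},
    {"grip":0.36,"delta_pos":[0,0,0],"twist":0},
    {"grip":0.36,"delta_pos":[0,0,0],"twist":0}
  ]
}}

```text
clock: 4.25
position: [0.526, 0.1131, 0.0253]
ee_rot: [0.704, -0.061, 0.705, 0.061]
contact_force: [-3.7, -0.1, 6.5]
width: 0.0306
```

```bash
python3 - <<'E'
from h import *
for i in range(4):
    t=shot('side'); s=manip.get_state(); print(s['position'],s['contact_force'].round(1),s['moment'].round(2))
cv2.imwrite('pics/s3.png',cv2.resize(t['bgr'][180:280,260:390],None,fx=5,fy=5,interpolation=cv2.INTER_CUBIC))
hsv=cv2.cvtColor(t['bgr'],cv2.COLOR_BGR2HSV); m=cv2.inRange(hsv,(50,150,100),(75,255,255)); m[:190]=0;m[250:]=0;m[:,:265]=0
p=ray(t,*np.argwhere(m>0).mean(0)[::-1],.045); print('green',p,(p[:2]-[.6032,.1076])@[.986,.168])
E
```

```text
[0.52602058 0.11308716 0.02524983] [-3.8 -0.3  6.3] [ 0.05  0.53 -0.02]
[0.5260038  0.1130939  0.02525975] [-3.5 -0.8  7.2] [ 0.06  0.56 -0.05]
[0.52603268 0.11310845 0.02527151] [-2.7 -0.8  6.8] [ 0.04  0.51 -0.1 ]
[0.52602799 0.11310274 0.0252562 ] [-2.9 -0.6  7.4] [ 0.05  0.52 -0.07]
green [0.58613289 0.10396172 0.045     ] -0.017439399081060163
```

View pics/s3.png

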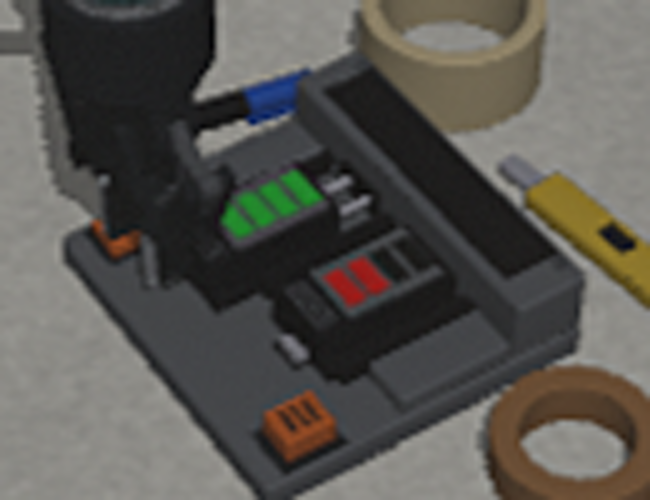

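The crop shows the green battery slid forward, with contacts exposed behind it at (345,195), and resting against the inner finger. It is about 17 mm out, under the 37 mm halfway mark, and presses the finger with about 3 N towards -x. The red battery is unmoved. I'll hand it in now.

```bash
python3 -c "
from h import *
print(manip.sign_off())"
```

```text
the job is handed in; nothing more can be done
None
```

I pressed the left release key with the outer finger, and the inner finger, already waiting on the apron, stopped the four-green-light battery as it sprang out. I handed the job in at about 4.5 s, with the finger still holding the battery.

- **Battery position:** it came out about 17 mm by the side camera, under the 37 mm that would be half out. That figure is slightly uncertain because a finger partly hid the lights. It agrees with the roughly 18 mm gap I had planned.
- **Force:** over four readings the battery pushed the finger with a steady 3 to 4 N towards -x. The upward force from the key was about 7 N.
- **Everything else:** the red-light battery, the right key, the tape rolls and the cutter looked unmoved in the last side crop. The other objects were outside that crop and I did not recheck them, but the arm passed well above them and felt no unexpected contact.
- **Disagreement between views:** before the move the two cameras put the left key about 5 mm apart, because its mask was partly cut off in the side view. I used the top view's position.

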